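# Clamp the sliding stop to the T-track with its T-bolt

## Robot

A 7-joint arm with a two-finger parallel gripper is mounted at the origin on the work surface. World frame = base frame: x ahead of the robot, y to its left, z up, the work surface at z = 0. Lengths are in mm, angles in rad, forces in N, time in s.
With the tool pointing down it reaches from about 400 to 850 mm from the base axis. Payload 4.5 kg.
Tool frame: the origin (TCP) lies on the centre line of the jaws, within the pads' length; the fingertips stand 11 mm ahead of it and the grasp point (between the pads) lies 8 mm behind it (r.nose_length is the distance from the TCP to the fingertips, in mm); z points along the fingers, y is the direction in which the jaws open and shut (so a half turn about z gives the same grasp; the last joint's range is limited). The gripper opens to 85 mm and grips with 20 to 120 N. Pads are 22 mm wide; open, the fingers measure 114 mm over their backs; the gripper's body (76 mm by 85 mm) begins 54 mm behind the grasp point. The pads swing forward as they close: fully open they stand 13 mm farther back than shut.
Start: joints at [1.167, 0.689, -0.195, 1.565, 0.157, 0.902, -0.215], TCP at [264.998, -566.065, 242.317] pointing down, gripper open.
Joint ranges: [-3.01, 3.01], [-0.46, 2.08], [-1.47, 1.51], [0.13, 2.56], [-1, 4.14], [0.04, 2.09], [-2.66, 2.66]. Speed limits (rad/s): [2.57, 2.57, 3.14, 3.14, 3.14, 3.14, 3.14].

## Interface

Orientations are given as a unit quaternion [x, y, z, w].
In Python, from bench import get_obs, capture, r gives the robot as it stands. The module is installed in compiled form; this text tells all that it offers.
- The arm moves only by the shell command python3 -m jog 'ROWS' [FORCE]. ROWS is a JSON object of lists of equal length, an entry for each row: "claw": the opening, from 0 (shut) to 1 (fully open); "travel": the shift along the tool's x, y, z in cm, a list of three; "roll": the turn about the tool's z in rad. In form: {"claw": [claw, ...], "travel": [[tx, ty, tz], ...], "roll": [roll, ...]}. A call has 1 to 5 rows; each row is the pose to reach, as a shift and turn from the pose measured when the call began, along the tool's axes at that moment; what a row does not reach only later rows make up. A row lasts 1/10 s, in which the tool goes at most 50 mm and 8.59 degrees, less where a joint would pass 70% of its speed; a pose out of reach is approached as far as the arm can. A call with a gripper value outside its range is refused whole. The fingers move at their own pace and stop on an object; FORCE is the grip in N (left out, the last holds). Time passes only in rows, so rows that repeat a pose let the fingers close. It gives the time, the measured TCP pose, the force and the opening at its end, in the units of the state.
- get_obs(): the state, without advancing time (a new reading comes with each control period).
- capture(name): name is "side" or "top"; returns a dict with "img" (384x512x3 uint8, blue, green, red), "fx", "fy", "cx", "cy" (pixels), "extrinsics" (4x4, takes a point from camera to world coordinates). Camera axes: x right, y down, z forward; pixel columns grow to the right and rows downward; lengths in mm; the calibration is good to about 2 mm. A picture is of the moment at which its call begins. There is no depth.
- r.finish_job(): hands the job in, once; it reports no verdict.
The state is a dict: "time_s": time; "joints": joint angles; "qvel": joint speeds; "joint_efforts": joint torques, N m; "tcp_pos": TCP position; "tool_rot": TCP orientation; "ft_force": force on the tool from outside, world axes, zero at the start; "ft_torque": the same for the moment, N m; "finger_gap": finger opening in mm.
Only numpy, scipy, OpenCV 4.12 (cv2) and the standard library are available. Lean on these libraries where they do the work, as an engineer would, in place of code of your own. Each camera call takes 0.05 s, during which the arm holds its last target.

## Task

Take the T-bolt out of its wooden rest by the red knob, lower its head through the window of the blue stop into the T-track slot until the washer sits on the stop, and turn the knob clockwise so that the head swings square under the slot's lips. Then go on tightening the knob until the stop is held firmly, but do not overtighten it or press hard, and let go; leave the stop where it is, and do not disturb the toy car, the pencil tin or the glue bottle.

Things in the scene. Friction and masses are not known exactly. Their poses are not given: they have to be found in the camera images.
- jig: Fixed plywood jig board, 380 x 230 x 28 mm, with an aluminium T-track let in flush. Origin: centre of its underside, on the table; x runs along the slot, which lies on the board's centre line; z up. The slot's mouth is 18 mm wide, its lips 6 mm thick, the channel below them 38 mm wide and 18 mm high (4 to 22 mm above the underside).
- stop: Loose blue stop, about 0.6 kg, on the jig: plate 150 (its x, along the slot) x 80 x 14 mm; two black tongues below guide it in the slot (2 mm play each side); wooden upright, top 48 mm above the underside, 63 to 75 mm from the origin on +x. Origin: on the plate's underside at the centre of a window through the plate, 52 mm along x by 22 mm, over the slot.
- bolt: Loose steel T-bolt, about 210 g with washer and knob, upright in the rest. Origin: on its axis at the underside of the head; z up along the bolt; stem 10 mm thick. Head: 8 mm thick skewed bar (a parallelogram from above), 14 mm wide, 43 mm tip to tip. Its long direction lies 20 degrees anticlockwise, seen from above, from the bolt's x axis; its end faces, 36 mm apart, are square to x.
- tee (a point): Point on the bolt's axis at the top of the head, 8 mm above the bolt's origin. With its long direction along the slot the head passes the slot's mouth; turned 70 degrees clockwise from there its end faces meet the channel's side walls, which stop it (up to 5 degrees later): the bolt's x axis then points across the slot.
- knob: Red wing knob, the nut. Grip bar 44 mm long (along the knob's x), 14 mm wide (y), from 14 mm below to 12 mm above the origin; below it a 22 mm round hub, then a loose-fitting black washer, 38 mm across and 4 mm thick, that rests on the rest now and is to rest on the stop's plate. Origin: on the bolt's axis, 30 mm above the washer's underside. Its angle to the bolt differs at each start.
- thread (a point): Point on the axis at the washer's top. The thread is stiff (0.25 N m): the knob takes the bolt along until the head is stopped, then turns on it, clockwise to tighten. First it takes up 0.6 to 2 rad of slack at steady torque; then torque rises by 0.003 N m per N of clamping. A rise of 0.1 to 0.2 N m is right (30 to 70 N); under 25 N is loose, 90 N breaks it. It stays when let go.
- rest: Fixed wooden block, 90 x 70 x 45 mm, with a pocket for the bolt in its top, 53 mm along its x axis, 23 mm wide and 38 mm deep. Origin: centre of its underside. The washer lies on the top, the head hangs in the pocket with its long direction along the block's x axis.
- car: Loose wooden toy car, about 75 x 50 x 48 mm, on the jig beyond the stop's upright. Origin: centre of its underside. Leave it alone.
- pencil_tin: Loose tin can with pencils, 68 mm diameter, the can 100 mm and the pencils about 180 mm high. Origin: centre of its underside. Leave it alone.
- glue: Loose white glue bottle, 60 mm diameter, 150 mm high. Origin: centre of its underside. Leave it alone.

How it is judged (in metres and radians):
On the way, in this order (a step that is already met when the one before it is completed fails the run):
1. the bolt's head is down in the channel below the lips, inside the stop's window, washer on the stop (z of bolt in the frame of jig below 0.0132 m and horizontal distance between bolt and stop below 0.02 m and angle between bolt's own z axis and vertical below 0.12 rad), for 0.1 s.
2. the head has been turned square under the lips (angle between the x axis of bolt and the y axis of jig, either way round below 0.2 rad and z of bolt in the frame of jig between 0.004 and 0.017 m), for 0.1 s.
3. the nut is tight: head drawn up against the lips, stop clamped (z of bolt in the frame of jig above 0.0134 m and contact force between bolt and stop above 25 N and contact force between bolt and jig above 15 N), for 0.2 s.
At the end, for the whole second after the job is handed in: Bolt upright (0.08 rad) in the stop's window (20 mm of its centre), head under the lips and drawn up to them, x axis across the slot within 0.2 rad; bolt and washer press the stop with over 25 N, the track with over 15 N; stop within 10 mm of its start; all at rest (all of step 3 and angle between the x axis of bolt and the y axis of jig, either way round below 0.2 rad and z of bolt in the frame of jig below 0.017 m and horizontal distance between bolt and stop below 0.02 m and angle between bolt's own z axis and vertical below 0.08 rad and distance of stop from where it was at the start of the episode below 0.01 m and linear speed of bolt below 0.02 m/s); the robot touches nothing.
It fails at once if the stop is shifted by more than 10 mm (distance of stop from where it was at the start of the episode above 0.01 m).
It fails at once if overtightened or pressed hard: more than 90 N between bolt and stop (contact force between bolt and stop above 90 N).
It fails at once if the toy car is pushed or tipped (distance of car from where it was at the start of the episode above 0.02 m or angle between car's own z axis and vertical above 0.3 rad).
It fails at once if the pencil tin or the glue bottle is pushed or tipped (distance of any of pencil_tin, glue from where it was at the start of the episode above 0.03 m or angle between any of pencil_tin, glue's own z axis and vertical above 0.4 rad).
It also fails if it takes over 72 s, if anything falls off the work surface, if the arm or the gripper's body presses on something with over 40 N, if the wrist force passes 120 N, or if a joint passes its speed limit or range.

## Working session

There is one attempt and no reset: what is moved stays moved. The work goes in short steps, Python scripts to look and compute and a shell command to move; the robot and the scene stay as the last step left them, time stands still between calls to the robot, and variables do not carry over. Pictures are saved under pics/ and viewed, and the job is handed in when it is done.

```bash
mkdir -p pics
python3 - <<'E'
from bench import get_obs, capture, r
import cv2
print(get_obs()); print(r.nose_length)
for n in("side","top"):
    c=capture(n); cv2.imwrite(f"pics/{n}0.png",c["img"]); print(n,c["fx"],c["fy"],c["cx"],c["cy"],c["extrinsics"])
E
```

```text
{'time_s': 0.0, 'joints': array([ 1.16679617,  0.690027  , -0.19450015,  1.56637443,  0.1573033 ,
        0.90250497, -0.21511674]), 'qvel': array([-9.09242646e-04,  8.90496476e-05, -7.83575338e-05, -5.92775673e-05,
       -7.27748740e-04,  6.01354004e-04,  1.67198251e-04]), 'joint_efforts': array([-4.17636293e-04, -5.39605236e+01, -1.26666225e+00, -1.58542246e+01,
        9.11432260e-03,  9.46939312e-03, -4.46301684e-06]), 'tcp_pos': array([ 264.63822948, -565.48991576,  241.44874429]), 'tool_rot': array([ 9.76129626e-01,  2.17186623e-01, -2.80632740e-04, -9.19120374e-04]), 'ft_force': array([-0.93825274,  0.13384283,  0.81775196]), 'ft_torque': array([-0.00607269, -0.0057833 ,  0.08056748]), 'finger_gap': 85.4784965386672}
11.0
side 346.75206953857406 346.75206953857406 257.09176053034804 192.13251100833685 [[-9.00557306e-01 -1.99118403e-01  3.86456208e-01  3.09529644e+02]
 [-4.34694822e-01  4.00003399e-01 -8.06869067e-01  7.11851812e+02]
 [ 6.07868359e-03 -8.94622346e-01 -4.46781723e-01  4.38817557e+02]
 [ 0.00000000e+00  0.00000000e+00  0.00000000e+00  1.00000000e+00]]
top 348.14419307999617 348.14419307999617 257.96828083428346 187.4528575128748 [[ 1.54798233e-02 -9.94317628e-01  1.05322499e-01  4.90122834e+02]
 [-9.99050979e-01 -1.96699221e-02 -3.88617601e-02  1.06659536e+02]
 [ 4.07126185e-02 -1.04620972e-01 -9.93678487e-01  9.03981734e+02]
 [ 0.00000000e+00  0.00000000e+00  0.00000000e+00  1.00000000e+00]]
```

View pics/side0.png

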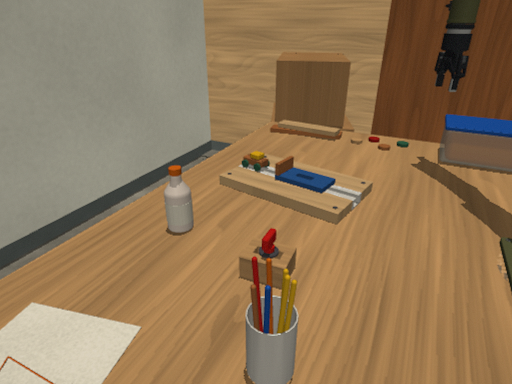

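View pics/top0.png

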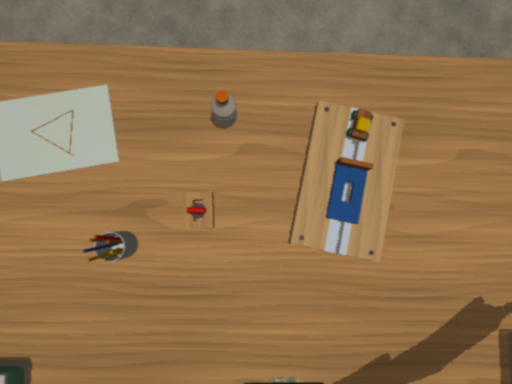

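The side view shows the rest with its knob at (269,243), the tin in front of it, the glue at (178,205) and the jig with the blue stop at (306,178). In the top view the knob is at (197,210), the stop at (347,192), the car at (360,125), the tin at (115,245) and the glue at (223,108). Next I'll zoom in and make masks.

```bash
cat > h.py <<'E'
import numpy as np, cv2
from bench import get_obs, capture, r
def ray(c,u,v):
    E=np.array(c["extrinsics"]); d=E[:3,:3]@np.array([(u-c["cx"])/c["fx"],(v-c["cy"])/c["fy"],1.]); return E[:3,3],d
def onz(c,u,v,z):
    o,d=ray(c,u,v); return o+d*(z-o[2])/d[2]
def proj(c,p):
    E=np.linalg.inv(np.array(c["extrinsics"])); q=E[:3,:3]@np.asarray(p,float)+E[:3,3]; return np.array([c["fx"]*q[0]/q[2]+c["cx"],c["fy"]*q[1]/q[2]+c["cy"]])
def tri(c1,p1,c2,p2):
    o1,d1=ray(c1,*p1);o2,d2=ray(c2,*p2)
    d1/=np.linalg.norm(d1);d2/=np.linalg.norm(d2)
    s=np.linalg.lstsq(np.c_[d1,-d2],o2-o1,rcond=None)[0]
    a=o1+s[0]*d1;b=o2+s[1]*d2
    return (a+b)/2,np.linalg.norm(a-b)
def crop(img,x0,y0,w,h,k): return cv2.resize(img[y0:y0+h,x0:x0+w],None,fx=k,fy=k,interpolation=cv2.INTER_CUBIC)
E
python3 - <<'E'
from h import *
t=capture("top");s=capture("side")
a=crop(t["img"],160,170,80,80,7.5); cv2.imwrite("pics/a1.png",a)
cv2.imwrite("pics/a2.png",crop(t["img"],285,95,125,170,3.5))
cv2.imwrite("pics/a3.png",crop(s["img"],225,220,90,75,8))
for n,c in(("top",t),("side",s)):
    hsv=cv2.cvtColor(c["img"],cv2.COLOR_BGR2HSV)
    red=cv2.inRange(hsv,(0,190,100),(5,255,255))|cv2.inRange(hsv,(172,190,100),(180,255,255))
    blue=cv2.inRange(hsv,(100,150,40),(125,255,255))
    for nm,m in(("red",red),("blue",blue)):
        k,l,st,ce=cv2.connectedComponentsWithStats(m)
        for i in range(1,k):
            if st[i,4]>25:
                q=np.argwhere(l==i)[:,::-1].astype(np.float32); print(n,nm,st[i],ce[i].round(1),cv2.minAreaRect(q))
E
```

```text
top red [187 206  18   8 104] [195.6 209.7] ((195.5, 209.5), (7.0, 17.0), 90.0)
top blue [ 327  165   39   58 1406] [346.4 193.8] ((346.5169372558594, 193.409423828125), (30.284748077392578, 53.812252044677734), 10.619654655456543)
side red [369 137  10   3  26] [373.5 138. ] ((373.5, 138.0), (2.0, 9.0), 90.0)
side red [262 229  14  25 205] [268. 241.] ((268.1896667480469, 240.72415161132812), (12.62291431427002, 24.332326889038086), 4.763641834259033)
side red [252 257  11  75 258] [256.8 288.1] ((257.0491943359375, 294.0410461425781), (74.51091766357422, 4.979465961456299), 84.80557250976562)
side blue [ 446  115   66   22 1025] [478.9 125. ] ((478.5609436035156, 124.95121765136719), (66.9215087890625, 15.681278228759766), 6.340191841125488)
side blue [276 168  59  25 760] [306.3 179.4] ((304.8211364746094, 178.5963592529297), (56.70331573486328, 16.378829956054688), 16.699243545532227)
side blue [264 286   7  47 228] [266.5 308.7] ((266.65362548828125, 309.0059509277344), (4.9963059425354, 46.158180236816406), 2.2025980949401855)
```

View pics/a1.png

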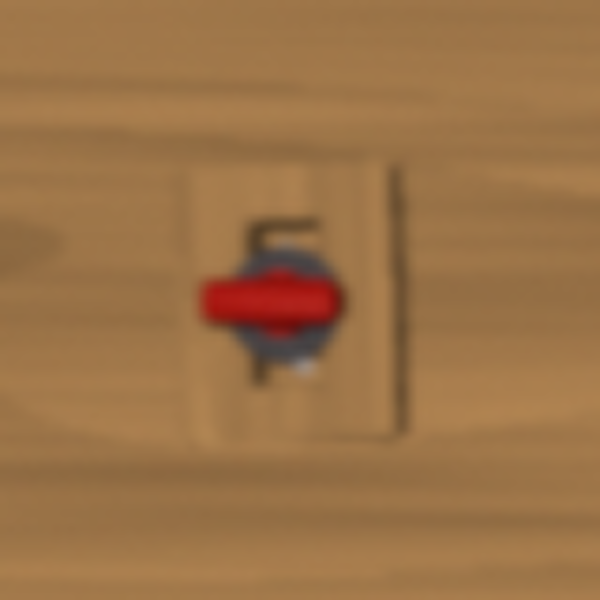

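View pics/a2.png

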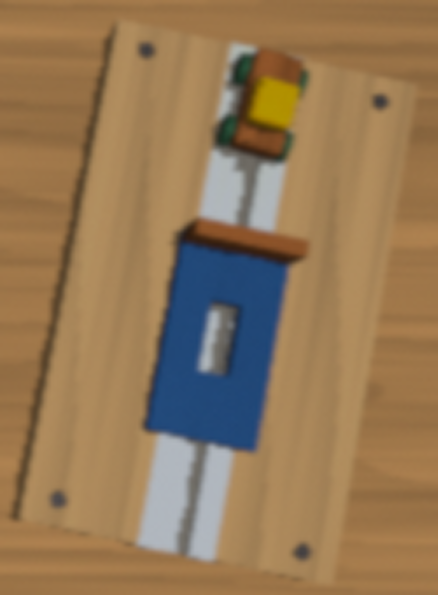

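View pics/a3.png

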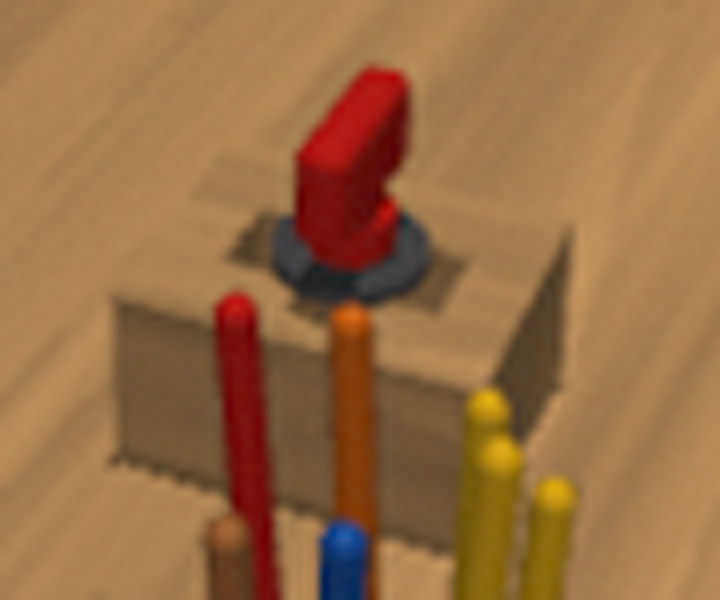

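The crops show the knob bar lying almost along the top view's image horizontal (world y), with the rest's pocket running vertically. The stop's window centre is near (346,192) and the slot is tilted about 10°. Next I'll measure them.

Run:
```python
from h import *
t=capture("top");s=capture("side")
def red(c):
    hsv=cv2.cvtColor(c["img"],cv2.COLOR_BGR2HSV)
    return cv2.inRange(hsv,(0,170,70),(6,255,255))|cv2.inRange(hsv,(172,170,70),(180,255,255))
m=red(t)[195:225,180:215]; q=np.argwhere(m)[:,::-1]+[180,195]
print("red ext",q.min(0),q.max(0),q.mean(0))
# column-wise mean
for u in range(186,207):
    k=q[q[:,0]==u]
    if len(k): print(u,k[:,1].min(),k[:,1].max(),end="; ")
print()
# bar ends at z=87
for p in((186.4,209.5),(205.4,209.5)): print("bar end",onz(t,*p,87))
# washer dark gray
b=t["img"][195:225,180:215].astype(int)
hsv=cv2.cvtColor(t["img"],cv2.COLOR_BGR2HSV)[195:225,180:215]
w=((hsv[...,1]<110)&(hsv[...,2]<110)).astype(np.uint8)
qq=np.argwhere(w)[:,::-1]+[180,195]; print("washer",qq.min(0),qq.max(0),len(qq),cv2.minEnclosingCircle(qq.astype(np.float32)))
c,rad=cv2.minEnclosingCircle(qq.astype(np.float32)); print("washer c",onz(t,*c,49))
# rest top corners from crop: 
for p in((190,165),(390,162),(400,432),(200,440)): print("rest",onz(t,160+(p[0]+.5)/7.5-.5,170+(p[1]+.5)/7.5-.5,45)[:2])
# stop plate
hs=cv2.cvtColor(t["img"],cv2.COLOR_BGR2HSV)
bl=cv2.inRange(hs,(100,120,30),(125,255,255)); bl[:,:320]=0
cs,h=cv2.findContours(bl,cv2.RETR_CCOMP,cv2.CHAIN_APPROX_NONE)
for i,k in enumerate(cs):
    if len(k)>20:
        R=cv2.minAreaRect(k); bp=cv2.boxPoints(R); W=np.array([onz(t,*p,42)[:2] for p in bp])
        print(len(k),h[0,i,3],R,W.round(1).tolist(),"c",W.mean(0),np.linalg.norm(W-np.roll(W,1,0),axis=1))
# screws
scr=[(146,50),(380,101),(302,552),(58,499)]
W=[onz(t,285+(x+.5)/3.5-.5,95+(y+.5)/3.5-.5,28)[:2] for x,y in scr]
print("screws",np.round(W,1).tolist(),np.mean(W,0))
W=np.array(W); d=(W[0]+W[1]-W[2]-W[3]); print("ang",np.degrees(np.arctan2(d[1],d[0])))
```

```text
red ext [187 206] [204 214] [195.8        209.71304348]
187 208 211; 188 208 212; 189 207 212; 190 207 212; 191 207 212; 192 207 212; 193 207 212; 194 207 212; 195 207 213; 196 206 214; 197 206 214; 198 206 213; 199 207 213; 200 207 213; 201 207 212; 202 207 212; 203 207 212; 204 208 212; 
bar end [521.85089313 240.5197221   87.        ]
bar end [522.60671008 196.55623142  87.        ]
washer [191 203] [203 218] 72 ((197.1666717529297, 210.1666717529297), 7.835201263427734)
washer c [522.15212357 220.64478807  49.        ]
rest [567.44231994 252.68461975]
rest [569.69204888 187.45870781]
rest [481.53535537 181.62687823]
rest [477.9804566  246.12617495]
161 -1 ((346.53961181640625, 193.28866577148438), (31.021902084350586, 54.42654800415039), 10.61965560913086) [[510.5, -98.4], [646.0, -124.7], [633.0, -202.7], [497.5, -175.0]] c [ 571.73302587 -150.19738651] [ 77.72028305 138.0326692   79.1012809  138.33447389]
55 0 ((346.7307434082031, 191.34616088867188), (10.982503890991211, 22.749473571777344), 11.309932708740234) [[550.3, -131.0], [606.9, -142.9], [602.0, -170.3], [545.4, -158.2]] c [ 576.16392627 -150.61119683] [27.6615282  57.82635571 27.86641373 57.86863068]
screws [[793.0, -103.4], [758.8, -280.2], [424.4, -214.6], [459.7, -38.0]] [ 608.95741499 -159.04038644]
ang -11.09813480525548
```

Run:
```python
from h import *
t=capture("top");im=t["img"].astype(np.float32)
th=np.radians(-11.1); ux=np.array([np.cos(th),np.sin(th)]); uy=np.array([-ux[1],ux[0]])
O=np.array([608.96,-159.04])
def prof(x0,x1,z,lo,hi,st=1.0):
    out=[]
    vs=np.arange(lo,hi,st)
    for v in vs:
        P=[proj(t,[*(O+ux*x+uy*v),z]) for x in np.linspace(x0,x1,25)]
        P=np.array(P,np.float32)
        out.append(cv2.remap(im,P[:,0][None],P[:,1][None],cv2.INTER_LINEAR)[0].mean(0))
    return vs,np.array(out)
vs,p=prof(-180,-125,28,-30,31,2); print("track -x end"); print(np.c_[vs,p].round(0).astype(int).tolist())
vs,p=prof(55,95,28,-30,31,2); print("track +x"); print(np.c_[vs,p].round(0).astype(int).tolist())
vs,p=prof(-95,20,42,-52,60,2); print("plate"); print(np.c_[vs,p].round(0).astype(int).tolist())
vs,p=prof(-45,-22,42,-20,30,1); print("window"); print(np.c_[vs,p].round(0).astype(int).tolist())
```

```text
track -x end
[[-30, 119, 149, 175], [-28, 148, 162, 175], [-26, 173, 174, 176], [-24, 185, 180, 176], [-22, 189, 182, 176], [-20, 190, 182, 176], [-18, 190, 182, 176], [-16, 189, 182, 176], [-14, 187, 180, 174], [-12, 179, 172, 167], [-10, 157, 153, 149], [-8, 128, 128, 127], [-6, 108, 112, 114], [-4, 107, 113, 115], [-2, 123, 126, 127], [0, 149, 148, 146], [2, 173, 168, 163], [4, 185, 179, 173], [6, 189, 182, 176], [8, 190, 183, 176], [10, 190, 183, 176], [12, 190, 182, 176], [14, 190, 182, 176], [16, 190, 183, 176], [18, 190, 183, 176], [20, 190, 183, 176], [22, 189, 182, 176], [24, 186, 181, 176], [26, 173, 175, 176], [28, 149, 163, 176], [30, 120, 151, 176]]
track +x
[[-30, 117, 148, 174], [-28, 144, 161, 175], [-26, 167, 172, 175], [-24, 179, 178, 175], [-22, 183, 180, 175], [-20, 183, 180, 175], [-18, 182, 180, 175], [-16, 182, 180, 175], [-14, 179, 178, 173], [-12, 171, 170, 166], [-10, 151, 152, 149], [-8, 125, 128, 128], [-6, 105, 110, 113], [-4, 102, 108, 113], [-2, 113, 119, 122], [0, 137, 140, 140], [2, 159, 160, 158], [4, 174, 173, 169], [6, 179, 177, 172], [8, 181, 178,
[... 1621 characters left out ...]
 [-6, 85, 84, 83], [-5, 89, 91, 91], [-4, 93, 96, 98], [-3, 95, 99, 102], [-2, 96, 102, 105], [-1, 99, 105, 108], [0, 103, 109, 112], [1, 109, 115, 117], [2, 119, 123, 124], [3, 132, 134, 133], [4, 145, 146, 144], [5, 158, 157, 153], [6, 168, 165, 160], [7, 174, 169, 163], [8, 175, 169, 161], [9, 172, 162, 152], [10, 165, 151, 140], [11, 156, 136, 122], [12, 146, 119, 101], [13, 136, 102, 80], [14, 129, 89, 62], [15, 124, 80, 48], [16, 122, 75, 39], [17, 121, 73, 35], [18, 121, 72, 34], [19, 120, 72, 33], [20, 120, 72, 33], [21, 120, 72, 33], [22, 121, 72, 33], [23, 121, 72, 33], [24, 120, 72, 33], [25, 120, 72, 33], [26, 120, 72, 33], [27, 120, 72, 33], [28, 120, 72, 33], [29, 120, 72, 33]]
```

```bash
cat > go.py <<'E'
import sys
from h import *
from scipy.spatial.transform import Rotation as R
o=get_obs(); Q=R.from_quat(o["tool_rot"]); M=Q.as_matrix(); p=o["tcp_pos"]
yaw=np.degrees(np.arctan2(M[1,0],M[0,0]))
print("t",round(o["time_s"],2),"tcp",p.round(1),"yaw",yaw.round(2),"tz",M[:,2].round(4),"gap",round(o["finger_gap"],1),"F",o["ft_force"].round(1),"T",o["ft_torque"].round(3),"j",o["joints"].round(2))
if len(sys.argv)>3:
    g=np.array(list(map(float,sys.argv[1:4])))
    print("travel cm",(M.T@(g-p)/10).round(2))
    if len(sys.argv)>4:
        d=(yaw-float(sys.argv[4])+180)%360-180; print("roll",np.radians(d).round(3))
E
python3 go.py 400 -170 245 90.5
python3 - <<'E'
from h import *
t=capture("top")
print("tin",onz(t,115,245,100)[:2],"glue",onz(t,223,97,150)[:2],onz(t,223,118,5)[:2],"car",onz(t,360,125,60)[:2])
E
```

```text
t 0.35 tcp [ 264.9 -566.   242.1] yaw 25.08 tz [-1.e-04  3.e-04 -1.e+00] gap 85.3 F [ 0.  -0.8 -0.5] T [-0.002  0.012  0.033] j [ 1.17  0.69 -0.19  1.57  0.16  0.9  -0.22]
travel cm [ 29.02 -30.14  -0.28]
roll -1.142
tin [438.96545694 394.67432455] glue [771.41798769 158.39294851] [768.15444011 166.85160102] car [ 742.73372681 -180.92124234]
```

```bash
python3 -m jog '{"claw":[1,1,1,1,1],"travel":[[3,-3.1,0],[6.5,-6.5,0],[10,-10,0],[13.5,-13.5,0],[17,-17,0]],"roll":[-0.14,-0.28,-0.42,-0.56,-0.7]}' 60; python3 go.py 420 -80 245 90.5
```

```text
time_s: 0.9
tcp_pos: [347.3, -338.3, 242.5]
tool_rot: [0.841, 0.541, 0.0, 0.0]
ft_force: [1.5, 1.1, -0.2]
finger_gap: 85.3
t 0.9 tcp [ 347.3 -338.3  242.5] yaw 65.5 tz [ 6.e-04 -3.e-04 -1.e+00] gap 85.3 F [ 1.5  1.1 -0.2] T [-0.021 -0.024  0.017] j [ 0.93  0.53 -0.39  1.97  0.3   0.7  -0.07]
travel cm [26.52 -4.09 -0.25]
roll -0.436
```

```bash
python3 -m jog '{"claw":[1,1,1,1,1],"travel":[[5,-0.8,0],[10,-1.6,0],[15,-2.4,0],[20,-3.2,0],[25,-4,0]],"roll":[-0.1,-0.2,-0.3,-0.4,-0.436]}'; python3 go.py 522.2 220 160 90.5
```

```text
time_s: 1.4
tcp_pos: [413.7, -97.2, 242.8]
tool_rot: [0.703, 0.711, 0.0, 0.001]
ft_force: [1.4, 0.9, -0.1]
finger_gap: 85.4
t 1.4 tcp [413.7 -97.2 242.8] yaw 90.62 tz [ 1.6e-03 -5.0e-04 -1.0e+00] gap 85.4 F [ 1.4  0.9 -0.1] T [-0.03  -0.061 -0.001] j [ 0.46  0.47 -0.5   2.13  0.38  0.63 -0.29]
travel cm [31.6  11.18  8.28]
roll 0.002
```

```bash
python3 -m jog '{"claw":[1,1,1,1,1],"travel":[[4.5,1.5,0.5],[9,3,1],[13.5,4.5,1.5],[18,6,2],[22.5,7.5,3]],"roll":[0,0,0,0,0]}'; python3 go.py 522.2 220 160 90.5
```

```text
time_s: 1.9
tcp_pos: [487.3, 130.7, 213.1]
tool_rot: [0.703, 0.711, 0.001, 0.001]
ft_force: [0.2, 0.1, 0.2]
finger_gap: 85.5
t 1.9 tcp [487.3 130.7 213.1] yaw 90.61 tz [ 3.4e-03 -3.0e-04 -1.0e+00] gap 85.5 F [0.2 0.1 0.2] T [-0.001 -0.04  -0.023] j [-0.08  0.6  -0.43  1.95  0.39  0.67 -0.75]
travel cm [8.9  3.56 5.32]
roll 0.002
```

```bash
python3 -m jog '{"claw":[1,1,1,1],"travel":[[4.5,1.8,2],[8.9,3.56,4.5],[8.9,3.56,5.3],[8.9,3.56,5.3]],"roll":[0,0,0,0]}'; python3 go.py 522.2 220 74 90.5
python3 - <<'E'
from h import *
t=capture("top");s=capture("side")
cv2.imwrite("pics/b1.png",crop(t["img"],150,160,100,90,6)); cv2.imwrite("pics/b2.png",crop(s["img"],200,140,140,150,4))
E
```

```text
time_s: 2.3
tcp_pos: [521.1, 221.4, 158.5]
tool_rot: [0.702, 0.712, -0.0, 0.001]
ft_force: [0.1, -1.6, 0.7]
finger_gap: 85.3
t 2.3 tcp [521.1 221.4 158.5] yaw 90.78 tz [ 6.e-04 -9.e-04 -1.e+00] gap 85.3 F [ 0.1 -1.6  0.7] T [-0.102  0.057  0.032] j [-0.26  0.75 -0.38  1.82  0.42  0.66 -0.87]
travel cm [-0.14  0.1   8.45]
roll 0.005
```

View pics/b2.png

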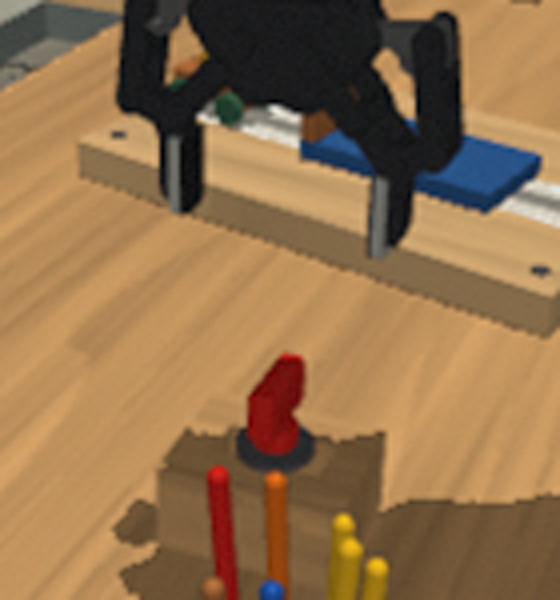

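View pics/b1.png

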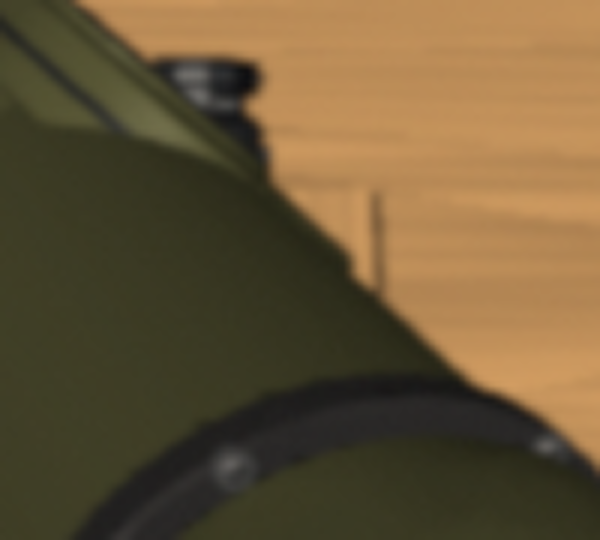

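The side view shows the open fingers at (244,192) and (295,204), either side of the knob at (268,241). The arm hides the knob in the top view. I'll check the midpoint against the calibration before I descend.

```bash
python3 - <<'E'
from h import *
s=capture("side")
for z in(158,161): print(z,onz(s,269.4,198.1,z), [proj(s,[521+d,221.4,z]).round(1) for d in(-46,46)])
print("knob top proj",proj(s,[522.2,242,87]),proj(s,[522.2,198,87]))
E
python3 -m jog '{"claw":[1,1,1,1,1],"travel":[[0,0.1,2],[-0.1,0.1,4],[-0.14,0.1,6],[-0.14,0.1,7],[-0.14,0.1,7]],"roll":[0,0,0,0,0]}';python3 go.py 522.2 220 73.5 90.5
```

```text
158 [522.93411681 216.17730408 158.        ] [array([294.1, 205.2]), array([245.7, 194.2])]
161 [520.65429705 221.4726408  161.        ] [array([294.2, 203.7]), array([245.7, 192.7])]
knob top proj [263.02440106 239.48216932] [272.84352646 227.5798897 ]
time_s: 2.95
tcp_pos: [523.1, 214.7, 90.4]
tool_rot: [0.705, 0.71, -0.001, 0.002]
ft_force: [0.1, -0.2, 1.5]
finger_gap: 85.3
t 2.95 tcp [523.1 214.7  90.4] yaw 90.4 tz [ 0.0022 -0.0036 -1.    ] gap 85.3 F [ 0.1 -0.2  1.5] T [ 0.039 -0.002  0.006] j [-0.3   0.85 -0.3   1.86  0.49  0.51 -0.93]
travel cm [ 0.54 -0.09  1.68]
roll -0.002
```

```bash
python3 -m jog '{"claw":[1,1,1],"travel":[[0.54,-0.1,0.8],[0.54,-0.1,1.68],[0.54,-0.1,1.68]],"roll":[0,0,0]}';python3 go.py 522.2 220 73.5 90.5
python3 - <<'E'
from h import *
s=capture("side");cv2.imwrite("pics/b3.png",crop(s["img"],210,180,110,100,5.5))
E
```

```text
time_s: 3.25
tcp_pos: [521.6, 220.1, 72.9]
tool_rot: [0.704, 0.71, -0.001, 0.002]
ft_force: [0.4, -0.2, 0.1]
finger_gap: 85.3
t 3.25 tcp [521.6 220.1  72.9] yaw 90.43 tz [ 0.0012 -0.0041 -1.    ] gap 85.3 F [ 0.4 -0.2  0.1] T [-0.063  0.011 -0.005] j [-0.32  0.87 -0.29  1.86  0.5   0.48 -0.95]
travel cm [-0.01  0.06 -0.06]
roll -0.001
```

View pics/b3.png

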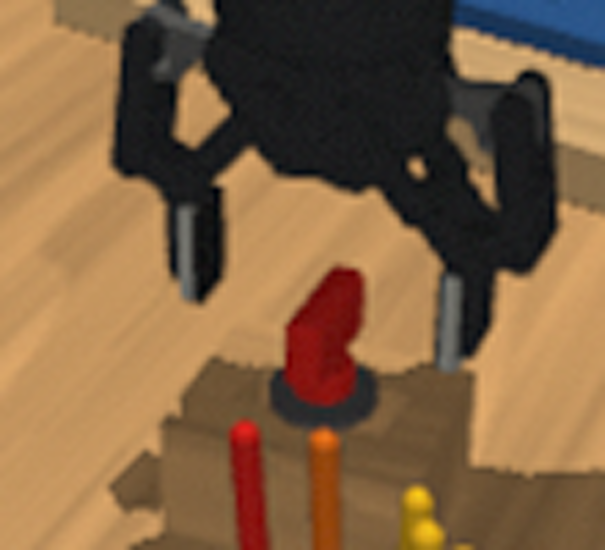

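The fingers straddle the knob: left pad at (185,250), right pad at (450,320) and knob at (325,330) in the crop. Closing now.

```bash
python3 -m jog '{"claw":[0.5,0.3,0.3,0.1,0],"travel":[[0,0.05,0],[0,0.05,0],[0,0.05,0],[0,0.05,0],[0,0.05,0]],"roll":[0,0,0,0,0]}' 60; python3 go.py
python3 -m jog '{"claw":[0,0,0,0],"travel":[[0,0,0],[0,0,0],[0,0,0],[0,0,0]],"roll":[0,0,0,0]}'; python3 go.py
```

```text
time_s: 3.8
tcp_pos: [522.2, 220.0, 73.4]
tool_rot: [0.705, 0.71, -0.001, 0.002]
ft_force: [-3.0, -0.4, 10.8]
finger_gap: 13.1
t 3.8 tcp [522.2 220.   73.4] yaw 90.41 tz [ 0.0014 -0.0041 -1.    ] gap 13.1 F [-3.  -0.4 10.8] T [-0.128  0.498 -0.05 ] j [-0.32  0.87 -0.29  1.86  0.5   0.48 -0.95]
time_s: 4.2
tcp_pos: [522.2, 220.0, 73.5]
tool_rot: [0.705, 0.71, -0.001, 0.002]
ft_force: [-0.9, -0.4, 2.7]
finger_gap: 13.4
t 4.2 tcp [522.2 220.   73.5] yaw 90.41 tz [ 0.0015 -0.004  -1.    ] gap 13.4 F [-0.9 -0.4  2.7] T [-0.009  0.074 -0.038] j [-0.32  0.87 -0.29  1.86  0.5   0.48 -0.95]
```

```bash
python3 -m jog '{"claw":[0,0,0,0,0],"travel":[[0,0,-1],[0,0,-3],[0,0,-6],[0,0,-9],[0,0,-9]],"roll":[0,0,0,0,0]}'; python3 go.py 576 -152.6 165 75.3
python3 - <<'E'
from h import *
s=capture("side");t=capture("top");cv2.imwrite("pics/c1.png",crop(s["img"],200,150,120,120,5))
cv2.imwrite("pics/c1t.png",t["img"])
E
```

```text
time_s: 4.7
tcp_pos: [524.3, 221.8, 167.4]
tool_rot: [0.705, 0.71, 0.003, 0.003]
ft_force: [0.0, 1.7, -2.8]
finger_gap: 12.8
t 4.7 tcp [524.3 221.8 167.4] yaw 90.4 tz [ 8.1e-03 -2.0e-04 -1.0e+00] gap 12.8 F [ 0.   1.7 -2.8] T [ 0.046 -0.093  0.004] j [-0.26  0.73 -0.38  1.81  0.42  0.67 -0.88]
travel cm [-37.47   4.91   0.29]
roll 0.263
```

View pics/c1.png

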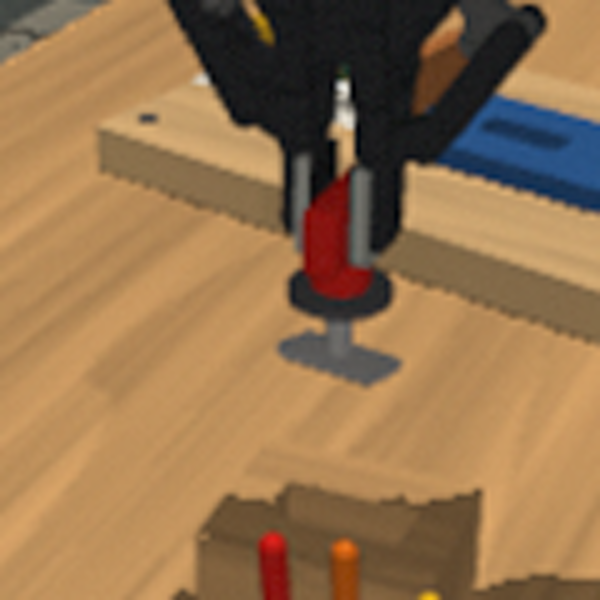

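The bolt is lifted, with the washer at (340,290) and the head from (280,350) to (400,368) in the crop, clear of the rest. I'll carry it to the stop.

```bash
python3 -m jog '{"claw":[0,0,0,0,0],"travel":[[-2.5,0.3,-0.5],[-6.5,0.8,-0.5],[-11,1.4,-0.5],[-15.5,2,-0.5],[-20,2.6,-0.5]],"roll":[0.05,0.1,0.15,0.2,0.263]}'; python3 go.py 576 -152.6 165 75.3
```

```text
time_s: 5.3
tcp_pos: [548.3, 18.3, 168.1]
tool_rot: [0.792, 0.61, -0.002, 0.001]
ft_force: [0.9, -0.2, -3.0]
finger_gap: 13.1
t 5.3 tcp [548.3  18.3 168.1] yaw 75.23 tz [-0.0012 -0.0046 -1.    ] gap 13.1 F [ 0.9 -0.2 -3. ] T [ 0.008 -0.112  0.011] j [ 0.09  0.71 -0.34  1.86  0.39  0.64 -0.75]
travel cm [-15.82   7.03   0.39]
roll -0.001
```

```bash
python3 -m jog '{"claw":[0,0,0,0,0],"travel":[[-4,1.8,0],[-8,3.6,0],[-12,5.4,0],[-15.8,7.03,0.4],[-15.8,7.03,0.4]],"roll":[0,0,0,0,0]}'; python3 go.py 576 -152.6 150 75.3
python3 - <<'E'
from h import *
s=capture("side");t=capture("top");cv2.imwrite("pics/d1.png",crop(s["img"],240,100,120,100,6))
cv2.imwrite("pics/d1t.png",crop(t["img"],285,95,125,170,3.5))
E
```

```text
time_s: 5.8
tcp_pos: [573.9, -162.3, 162.2]
tool_rot: [0.796, 0.606, -0.006, 0.003]
ft_force: [-0.5, -1.0, -3.0]
finger_gap: 13.1
t 5.8 tcp [ 573.9 -162.3  162.2] yaw 74.55 tz [-0.0059 -0.0108 -0.9999] gap 13.1 F [-0.5 -1.  -3. ] T [-0.036  0.036  0.013] j [ 0.4   0.77 -0.37  1.72  0.41  0.73 -0.45]
travel cm [ 1.01 -0.05  1.21]
roll -0.013
```

View pics/d1.png

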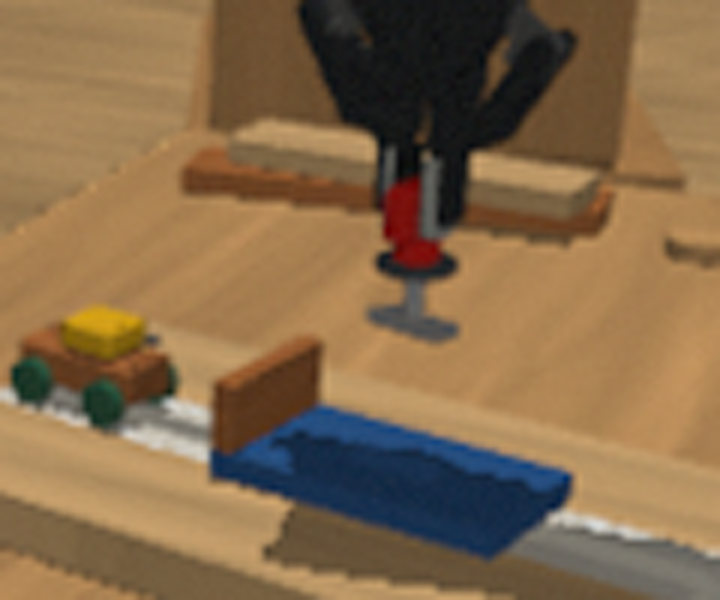

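View pics/d1t.png

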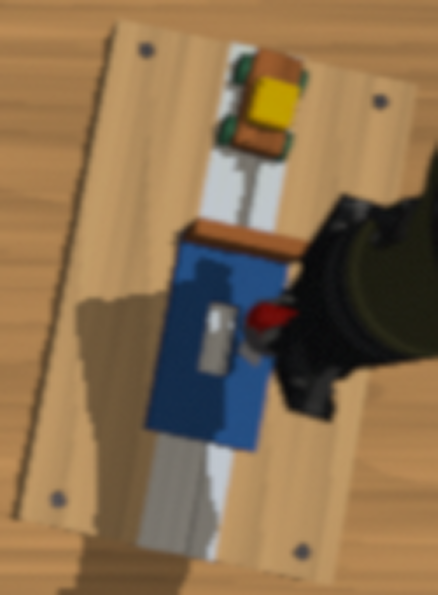

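The side view shows the bolt above the stop, with the head from (370,310) to (460,335) in the crop. The top view shows the knob still about 10 mm to the -y side, because the tool overshot. I'll correct that, come down to hover, and measure the head against the window.

```bash
python3 -m jog '{"claw":[0,0,0,0,0],"travel":[[0.5,0,1],[1,-0.05,2.5],[1,-0.05,4],[1,-0.05,5],[1,-0.05,5]],"roll":[0,-0.013,-0.013,-0.013,-0.013]}'; python3 go.py 576 -152.6 112 75.3
python3 -m jog '{"claw":[0,0],"travel":[[0,0,0],[0,0,0]],"roll":[0,0]}' >/dev/null; python3 go.py 576 -152.6 112 75.3
```

```text
time_s: 6.4
tcp_pos: [574.9, -142.5, 110.9]
tool_rot: [0.788, 0.615, -0.005, -0.002]
ft_force: [-0.7, -0.0, -3.3]
finger_gap: 12.9
t 6.4 tcp [ 574.9 -142.5  110.9] yaw 75.94 tz [-0.0091 -0.0032 -1.    ] gap 12.9 F [-0.7 -0.  -3.3] T [ 0.011 -0.013  0.068] j [ 0.36  0.84 -0.34  1.76  0.45  0.63 -0.5 ]
travel cm [-0.95  0.35 -0.11]
roll 0.011
t 6.6 tcp [ 575.1 -141.9  111.1] yaw 75.98 tz [-0.0088 -0.0028 -1.    ] gap 12.9 F [-0.  -0.3 -1.8] T [ 0.026 -0.022  0.034] j [ 0.36  0.84 -0.34  1.76  0.45  0.63 -0.5 ]
travel cm [-1.02  0.35 -0.09]
roll 0.012
```

```bash
python3 -m jog '{"claw":[0,0,0,0],"travel":[[-0.5,0.2,0],[-1.02,0.35,0],[-1.02,0.35,0],[-1.02,0.35,0]],"roll":[0.012,0.012,0.012,0.012]}'>/dev/null; python3 go.py 576 -152.6 112 75.3
python3 - <<'E'
from h import *
s=capture("side");t=capture("top");cv2.imwrite("pics/e1.png",crop(s["img"],265,120,90,75,8))
cv2.imwrite("pics/e1t.png",crop(t["img"],315,155,70,70,8.5))
E
```

```text
t 7.0 tcp [ 575.9 -153.2  111.3] yaw 75.23 tz [-0.0086 -0.0031 -1.    ] gap 13.2 F [-0.   0.6 -2. ] T [ 0.029 -0.036 -0.047] j [ 0.37  0.85 -0.34  1.75  0.45  0.63 -0.49]
travel cm [ 0.06 -0.01 -0.07]
roll -0.001
```

View pics/e1.png

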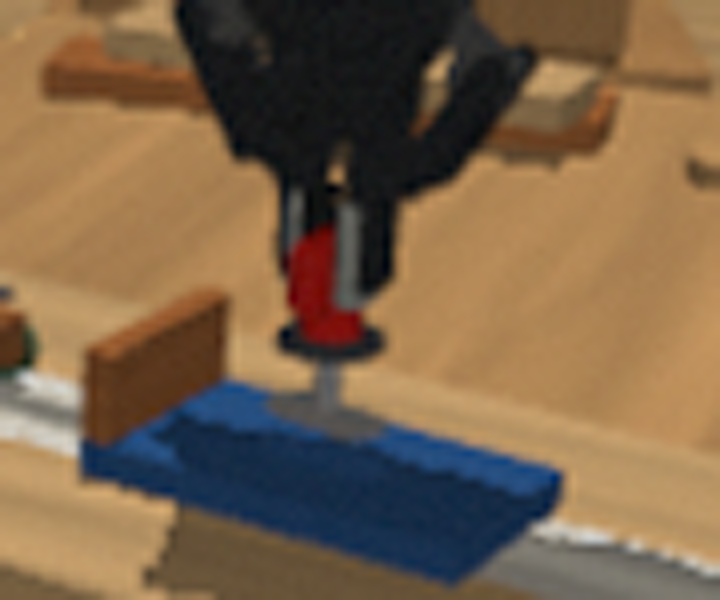

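View pics/e1t.png

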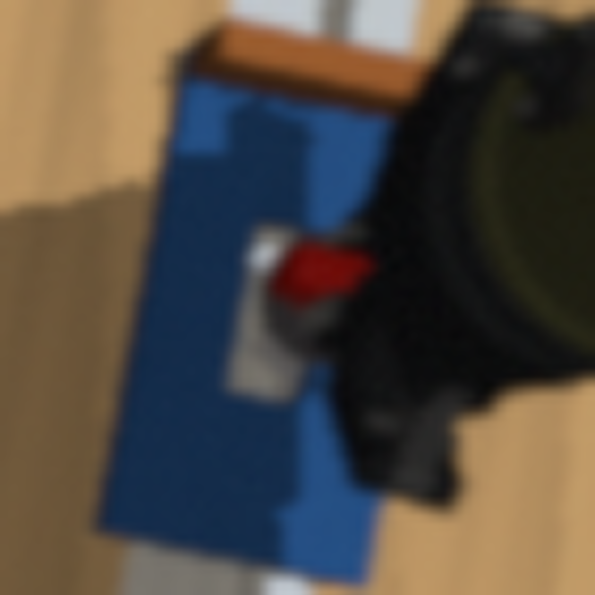

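Run:
```python
from h import *
s=capture("side");t=capture("top")
cp=lambda x,y:(265+(x+.5)/8-.5,120+(y+.5)/8-.5)
hsv=cv2.cvtColor(s["img"],cv2.COLOR_BGR2HSV)
S=hsv[...,1].astype(int);V=hsv[...,2].astype(int)
m=np.zeros(S.shape,np.uint8); x0,y0,x1,y1=296,167,316,177
for v in range(165,177): print(v,[f"{S[v,u]}/{V[v,u]}" for u in range(296,318)])
print("washer c @mid", onz(s,*cp(331,342),84.8))
for nm,p,z in(("tipL",(270,402),58),("tipR",(384,432),58),("stem",(327,385),68)):
    print(nm,onz(s,*cp(*p),z))
for z in (85,62,54): print(z,(np.array(proj(s,[575.9+ (z-111)*0.0086,-153.1,z]))-[265,120])*8)
```

```text
165 ['115/197', '116/196', '117/196', '116/200', '116/192', '110/164', '111/138', '104/123', '43/77', '9/59', '4/61', '36/70', '95/107', '110/130', '111/138', '115/151', '124/165', '132/186', '132/181', '133/178', '132/176', '131/183']
166 ['118/188', '119/188', '117/191', '116/194', '115/197', '117/200', '118/204', '113/180', '74/117', '3/87', '6/92', '57/112', '115/168', '117/202', '118/199', '118/199', '118/196', '122/190', '126/186', '127/183', '130/182', '133/186']
167 ['95/159', '107/171', '111/174', '121/184', '118/186', '117/190', '118/194', '112/175', '69/115', '3/94', '3/94', '77/132', '120/183', '117/198', '116/197', '115/197', '114/194', '116/195', '114/196', '117/196', '121/194', '124/194']
168 ['66/120', '11/115', '52/133', '97/155', '103/153', '106/156', '108/160', '102/148', '54/103', '5/95', '3/95', '86/145', '122/194', '117/191', '117/194', '114/194', '117/194', '116/196', '116/195', '116/193', '116/195', '115/195']
169 ['189/131', '188/126', '110/109', '0/89', '8/91', '23/88', '18/85', '32/89', '6/83', '5/97', '8/95', '77/133', '116/182', '116/185', '115/184', '117
[... 1242 characters left out ...]
/80', '169/80', '190/78', '184/79', '181/76', '171/73', '117/70', '79/77', '101/86', '127/88', '163/105', '182/130', '183/127', '178/126', '181/124', '179/128', '185/127']
176 ['170/72', '189/70', '176/74', '171/79', '178/79', '181/79', '178/79', '173/81', '178/79', '186/78', '181/79', '198/76', '177/78', '185/76', '200/69', '187/90', '181/110', '177/115', '177/124', '180/126', '173/128', '181/124']
washer c @mid [ 575.02309697 -154.030863     84.8       ]
tipL [ 595.98873633 -155.01299209   58.        ]
tipR [ 551.72202874 -147.43615227   58.        ]
stem [ 575.81148585 -155.63751087   68.        ]
85 [324.87034576 338.53695983]
62 [320.89473465 400.0631954 ]
54 [319.53145919 421.16113585]
```

Run:
```python
from h import *
s=capture("side"); im=cv2.imread("pics/side0.png")
k=crop(im,265,155,80,45,9)
cv2.imwrite("pics/f1.png",k)
th=np.radians(-11.1); ux=np.array([np.cos(th),np.sin(th)]); uy=np.array([-ux[1],ux[0]])
c=np.array([576.0,-152.6])
v=k.copy()
for a,b,z in((26,11,42),(75,40,42),(-75,40,42)):
    pts=[]
    quad=[(26,11),(26,-11),(-26,-11),(-26,11)] if a==26 else [(75,40),(63,-40),(-75,-40),(-75,40)]
    for x,y in quad:
        p=(proj(s,[*(c+ux*x+uy*y),z])-[265,155]+.5)*9-.5; pts.append(p)
    cv2.polylines(v,[np.int32(np.round(pts))],True,(0,255,255),1)
cv2.imwrite("pics/f2.png",v)
```

```text
(no output)
```

View pics/f2.png

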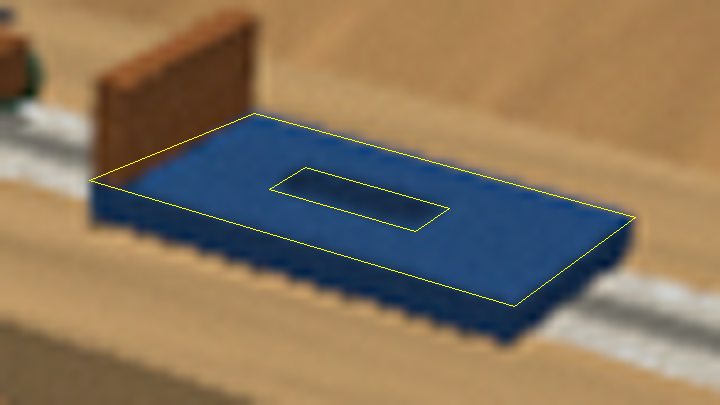

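The stop outline projected from the top-view pose matches the side picture within a pixel, so the stop's pose holds. The head is aligned to about 1° and 1–2 mm. I'll lower it in stages and watch the force.

```bash
python3 go.py 576.8 -152.7 92 75.3; python3 -m jog '{"claw":[0,0,0,0,0],"travel":[[0.07,-0.07,0.5],[0.07,-0.07,1],[0.07,-0.07,1.5],[0.07,-0.08,1.9],[0.07,-0.08,1.9]],"roll":[0,0,0,0,0]}'>/dev/null; python3 go.py 576.8 -152.7 80 75.3
python3 - <<'E'
from h import *
s=capture("side");cv2.imwrite("pics/g1.png",crop(s["img"],265,120,90,75,8))
E
```

```text
t 7.25 tcp [ 576.  -152.3  111.1] yaw 75.31 tz [-0.0088 -0.0025 -1.    ] gap 12.9 F [ 0.1  0.7 -2.2] T [-0.    -0.025  0.062] j [ 0.37  0.85 -0.34  1.75  0.45  0.63 -0.49]
travel cm [-0.01  0.1   1.91]
roll 0.0
t 7.75 tcp [ 574.6 -151.5   91.3] yaw 75.32 tz [-0.0104 -0.0024 -0.9999] gap 12.9 F [-0.8  0.3 -2.1] T [ 0.045 -0.086 -0.047] j [ 0.36  0.87 -0.33  1.76  0.46  0.59 -0.5 ]
travel cm [-0.06  0.25  1.12]
roll 0.0
```

View pics/g1.png

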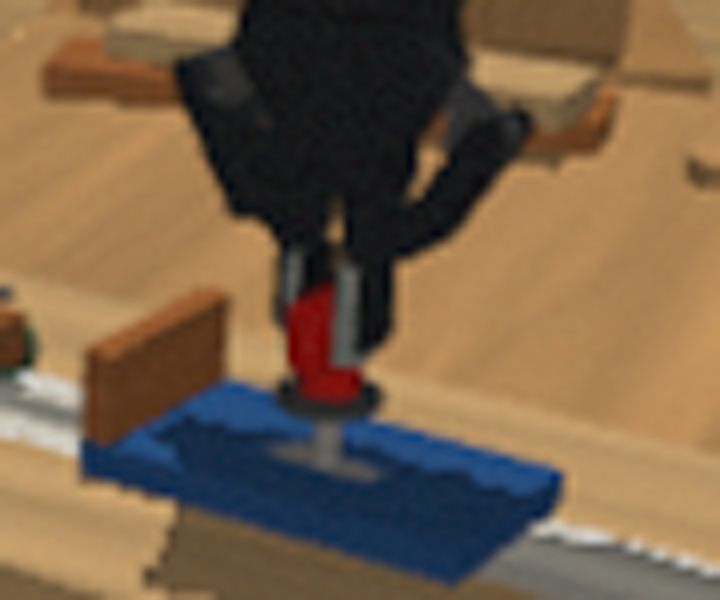

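The head (270–385, 450–475 in the crop) is entering the window without contact force. I'll correct by 2.5 mm and go on down.

```bash
python3 -m jog '{"claw":[0,0,0,0],"travel":[[-0.06,0.25,0],[-0.06,0.25,0.4],[-0.06,0.25,0.7],[-0.06,0.25,0.7]],"roll":[0,0,0,0]}'>/dev/null; python3 go.py 576.8 -152.7 76 75.3
```

```text
t 8.2 tcp [ 577.1 -152.6   84.3] yaw 75.32 tz [-0.0099 -0.0022 -0.9999] gap 12.9 F [-0.8  0.8 -2.3] T [ 0.08  -0.106  0.013] j [ 0.36  0.89 -0.32  1.75  0.47  0.59 -0.5 ]
travel cm [-0.02 -0.02  0.83]
roll 0.0
```

```bash
python3 -m jog '{"claw":[0,0,0],"travel":[[0,0,0.3],[0,0,0.5],[0,0,0.5]],"roll":[0,0,0]}'>/dev/null; python3 go.py 576.8 -152.7 74 75.3; python3 -m jog '{"claw":[0,0,0],"travel":[[0,0,0.3],[0,0,0.5],[0,0,0.5]],"roll":[0,0,0]}'>/dev/null; python3 go.py 576.8 -152.7 71 75.3
```

```text
t 8.5 tcp [ 577.6 -152.7   79.6] yaw 75.36 tz [-0.0087 -0.0027 -1.    ] gap 12.5 F [ 1.8 -1.3  1.2] T [-0.162 -0.138  0.291] j [ 0.36  0.89 -0.32  1.76  0.47  0.58 -0.51]
travel cm [-0.02 -0.07  0.56]
roll 0.001
t 8.8 tcp [ 577.7 -152.8   74.3] yaw 75.35 tz [-0.0083 -0.0026 -1.    ] gap 12.8 F [ 1.1 -0.1 -0.4] T [-0.126 -0.266  0.077] j [ 0.36  0.9  -0.31  1.76  0.48  0.57 -0.51]
travel cm [-0.01 -0.09  0.33]
roll 0.001
```

```bash
python3 -m jog '{"claw":[0,0,0],"travel":[[0,0,0.2],[0,0,0.3],[0,0,0.3]],"roll":[0,0,0]}'>/dev/null; python3 go.py 576.8 -152.7 70.5 75.3
python3 - <<'E'
from h import *
s=capture("side");cv2.imwrite("pics/g2.png",crop(s["img"],265,120,90,75,8))
E
```

```text
t 9.1 tcp [ 577.  -152.7   70.8] yaw 75.33 tz [-0.0097 -0.0024 -0.9999] gap 12.5 F [-0.8 -0.5 -2.5] T [ 0.019 -0.005 -0.033] j [ 0.35  0.91 -0.31  1.76  0.48  0.56 -0.51]
travel cm [-0.01 -0.02  0.03]
roll 0.001
```

View pics/g2.png

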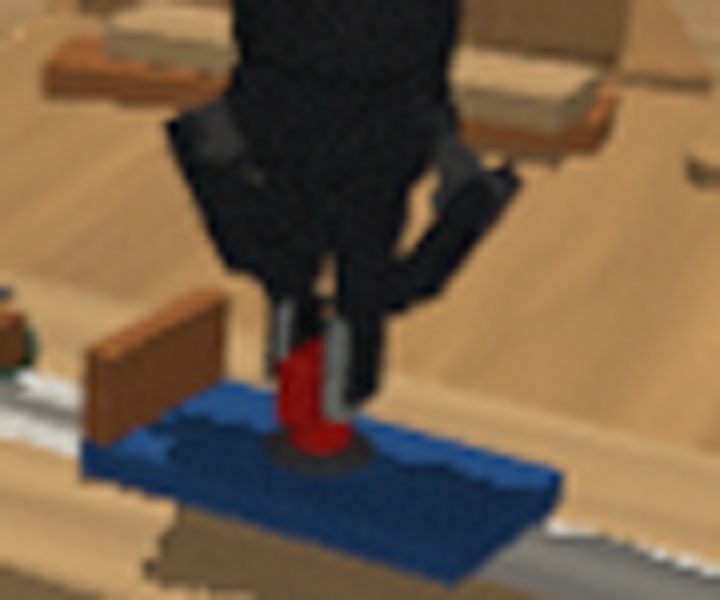

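The washer (320,455 in the crop) is right above the plate. I'll take it down 1 mm at a time to contact.

```bash
python3 -m jog '{"claw":[0,0,0],"travel":[[0,0,0.05],[0,0,0.08],[0,0,0.08]],"roll":[0,0,0]}'>/dev/null; python3 go.py 576.8 -152.7 70 75.3
```

```text
t 9.45 tcp [ 577.3 -152.7   70.5] yaw 75.34 tz [-0.0091 -0.0025 -1.    ] gap 13.3 F [-1.9  1.3  4.8] T [ 0.044  0.226 -0.043] j [ 0.35  0.91 -0.31  1.76  0.48  0.56 -0.51]
travel cm [-0.01 -0.04  0.06]
roll 0.001
```

```bash
python3 -m jog '{"claw":[0,0,0,0,0],"travel":[[0,0,0],[0,0,0],[0,0,0],[0,0,0],[0,0,0]],"roll":[0,0.1,0.2,0.3,0.4]}'>/dev/null; python3 go.py 576.8 -152.7 70.3 5.3
```

```text
t 9.95 tcp [ 578.  -152.3   70.6] yaw 52.21 tz [-0.0076 -0.002  -1.    ] gap 13.0 F [0.  0.6 0.7] T [ 0.085 -0.131 -0.021] j [ 0.3   0.9  -0.21  1.76  0.34  0.52 -0.79]
travel cm [-0.1  -0.07  0.03]
roll 0.819
```

Positive roll lowers j7 (limit -2.66), so there's about 2 rad left before I'd have to regrasp. I'll keep turning.

```bash
python3 -m jog '{"claw":[0,0,0,0,0],"travel":[[-0.1,-0.05,0],[-0.1,-0.05,0],[-0.1,-0.05,0.02],[-0.1,-0.05,0.02],[-0.1,-0.05,0.02]],"roll":[0.1,0.2,0.3,0.4,0.5]}'>/dev/null; python3 go.py 576.8 -152.7 70.3 5.3
```

```text
t 10.45 tcp [ 578.4 -152.5   70.6] yaw 23.36 tz [-0.0046 -0.0018 -1.    ] gap 12.4 F [ 1.2  0.4 -0.1] T [ 0.017 -0.308  0.045] j [ 0.23  0.89 -0.09  1.77  0.15  0.49 -1.12]
travel cm [-0.16 -0.04  0.03]
roll 0.315
```

```bash
python3 -m jog '{"claw":[0,0,0],"travel":[[0,0,0],[0,0,0],[0,0,0]],"roll":[0.1,0.2,0.25]}'>/dev/null; python3 go.py 576.8 -152.7 70.3 5.3
```

```text
t 10.75 tcp [ 578.4 -152.9   70.5] yaw 8.89 tz [-0.0047 -0.0027 -1.    ] gap 12.8 F [-0.9 -0.9  1.4] T [-0.234  0.157  0.302] j [ 0.19  0.89 -0.03  1.77  0.05  0.48 -1.28]
travel cm [-0.16 -0.04  0.02]
roll 0.063
```

The torque is now +0.30 N m after 66° of turn, so the head is at the channel wall. From here the knob turns on the thread, so I'll take small steps and average the torque.

```bash
cat > tq.py <<'E'
from h import *
F=[];T=[]
for i in range(4):
    o=get_obs();F.append(o["ft_force"]);T.append(o["ft_torque"]);capture("side")
from scipy.spatial.transform import Rotation as R
M=R.from_quat(o["tool_rot"]).as_matrix()
print("t",round(o["time_s"],2),"tcp",o["tcp_pos"].round(1),"yaw",np.degrees(np.arctan2(M[1,0],M[0,0])).round(1),"gap",round(o["finger_gap"],1),"F",np.mean(F,0).round(1),"Tz",np.array(T)[:,2].round(3),"mean",np.mean(T,0).round(3),"j7",o["joints"][6].round(2),"tz",M[:,2].round(4))
E
python3 -m jog '{"claw":[0,0,0],"travel":[[0,0,0],[0,0,0],[0,0,0]],"roll":[0.08,0.16,0.2]}'; python3 tq.py
```

```text
time_s: 11.05
tcp_pos: [578.4, -152.9, 70.5]
tool_rot: [1.0, -0.023, -0.002, 0.002]
ft_force: [-2.4, -0.5, 1.1]
finger_gap: 13.1
t 11.2 tcp [ 578.4 -152.9   70.5] yaw -2.5 gap 13.0 F [-1.  -0.3  1.5] Tz [0.263 0.206 0.085 0.099] mean [-0.048  0.168  0.163] j7 -1.41 tz [-0.0048 -0.0029 -1.    ]
```

```bash
python3 -m jog '{"claw":[0,0],"travel":[[0,0,0],[0,0,0]],"roll":[0.1,0.2]}'>/dev/null; python3 tq.py; python3 -m jog '{"claw":[0,0],"travel":[[0,0,0],[0,0,0]],"roll":[0.1,0.2]}'>/dev/null; python3 tq.py;python3 - <<'E'
from h import *
s=capture("side");t=capture("top");cv2.imwrite("pics/h1.png",np.hstack([crop(s["img"],270,130,75,70,5),crop(t["img"],310,155,70,70,5)]))
E
```

```text
t 11.6 tcp [ 578.4 -152.9   70.5] yaw -13.9 gap 13.4 F [-0.6 -0.1  1.8] Tz [ 0.276  0.166 -0.028 -0.007] mean [-0.007  0.208  0.102] j7 -1.53 tz [-0.0048 -0.0028 -1.    ]
t 12.0 tcp [ 578.4 -152.9   70.5] yaw -25.1 gap 12.7 F [-0.9  0.2  2.1] Tz [ 0.287  0.03  -0.043 -0.057] mean [0.007 0.197 0.054] j7 -1.66 tz [-0.0048 -0.0027 -1.    ]
```

View pics/h1.png

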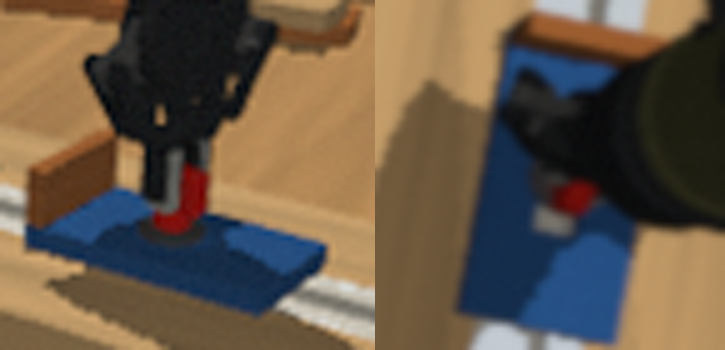

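The knob is turning with the fingers, the washer is flat on the plate, and the stop hasn't moved. The moving torque is about 0.28 and relaxes once I hold still, so I'll read it at the end of each moving row.

```bash
cat > q.py <<'E'
from bench import get_obs
import numpy as np
o=get_obs();q=o["tool_rot"];print("t",round(o["time_s"],2),"yaw",np.degrees(2*np.arctan2(q[1],q[0])).round(1),"z",o["tcp_pos"].round(1),"F",o["ft_force"].round(1),"T",o["ft_torque"].round(3),"gap",round(o["finger_gap"],1),"j7",o["joints"][6].round(2))
E
J(){ :; }
python3 -m jog '{"claw":[0],"travel":[[0,0,0]],"roll":[0.1]}'>/dev/null; python3 q.py
python3 -m jog '{"claw":[0],"travel":[[0,0,0]],"roll":[0.1]}'>/dev/null; python3 q.py
python3 -m jog '{"claw":[0],"travel":[[0,0,0]],"roll":[0.1]}'>/dev/null; python3 q.py
python3 -m jog '{"claw":[0],"travel":[[0,0,0]],"roll":[0.1]}'>/dev/null; python3 q.py
```

```text
t 12.25 yaw -30.9 z [ 578.3 -152.9   70.5] F [-1.3 -1.1  0.7] T [-0.07   0.266  0.253] gap 12.9 j7 -1.72
t 12.35 yaw -36.7 z [ 578.4 -152.9   70.5] F [-0.7 -0.5  2.2] T [-0.115  0.307  0.245] gap 12.8 j7 -1.78
t 12.45 yaw -42.5 z [ 578.4 -152.9   70.5] F [-0.8  0.6  2.2] T [-0.024  0.231  0.226] gap 13.2 j7 -1.85
t 12.55 yaw -48.3 z [ 578.3 -152.9   70.5] F [-0.9 -1.   1.1] T [-0.04   0.222  0.286] gap 13.0 j7 -1.91
```

```bash
python3 -m jog '{"claw":[0],"travel":[[0,0,0]],"roll":[0.1]}'>/dev/null; python3 q.py
python3 -m jog '{"claw":[0],"travel":[[0,0,0]],"roll":[0.1]}'>/dev/null; python3 q.py
```

```text
t 12.65 yaw -54.1 z [ 578.3 -152.8   70.4] F [-1.  -0.5  1. ] T [-0.063  0.268  0.344] gap 12.5 j7 -1.98
t 12.75 yaw -59.9 z [ 578.3 -152.8   70.4] F [-0.8  0.   2.3] T [-0.021  0.242  0.367] gap 13.0 j7 -2.04
```

```bash
python3 -m jog '{"claw":[0],"travel":[[0,0,0]],"roll":[0.1]}'>/dev/null; python3 q.py
python3 -m jog '{"claw":[0],"travel":[[0,0,0]],"roll":[0.1]}'>/dev/null; python3 q.py
```

```text
t 12.85 yaw -65.7 z [ 578.3 -152.8   70.4] F [-1.7 -0.4  2.4] T [-0.037  0.282  0.489] gap 13.2 j7 -2.11
t 12.95 yaw -71.5 z [ 578.4 -152.8   70.4] F [-1.2 -0.1  1.2] T [-0.036  0.252  0.518] gap 12.8 j7 -2.17
```

The torque rose from a steady ~0.26 to ~0.52, a rise of about 0.25–0.27. That's above the 0.1–0.2 target, because I sent the last two steps without reading in between. By the fitted slope (~0.06 N m, or 20 N, per 0.1 rad) I should back off about 0.15 rad, which can't bring the head out of square even if the bolt follows.

```bash
python3 -m jog '{"claw":[0],"travel":[[0,0,0]],"roll":[-0.05]}'>/dev/null; python3 q.py
```

```text
t 13.05 yaw -68.6 z [ 578.4 -152.8   70.3] F [-1.  -0.1  2.7] T [-0.035  0.245 -0.028] gap 12.7 j7 -2.14
```

```bash
python3 -m jog '{"claw":[0],"travel":[[0,0,0]],"roll":[-0.06]}'>/dev/null; python3 q.py
```

```text
t 13.15 yaw -64.9 z [ 578.4 -152.9   70.4] F [-1.4  0.8  2.9] T [ 0.053  0.265 -0.055] gap 12.9 j7 -2.1
```

The backing-off torques (-0.03, -0.055) fit -0.25 plus a rise of 0.22 and then 0.195, so the knob is turning on the thread and the clamp is about 65 N. A little more brings it to the middle of the range.

```bash
python3 -m jog '{"claw":[0],"travel":[[0,0,0]],"roll":[-0.06]}'>/dev/null; python3 q.py
```

```text
t 13.25 yaw -61.3 z [ 578.3 -152.8   70.4] F [-0.5 -0.5  2. ] T [-0.033  0.269 -0.12 ] gap 12.8 j7 -2.06
```

Next, a small forward turn to confirm the clamp through the tightening torque, then a hold.

```bash
python3 -m jog '{"claw":[0],"travel":[[0,0,0]],"roll":[0.04]}'>/dev/null; python3 q.py; python3 tq.py
```

```text
t 13.35 yaw -63.5 z [ 578.3 -152.8   70.4] F [-1.   0.1  2.3] T [-0.012  0.191  0.412] gap 12.9 j7 -2.08
t 13.5 tcp [ 578.3 -152.8   70.4] yaw -63.6 gap 12.6 F [-1.  -0.7  2.5] Tz [0.412 0.367 0.304 0.268] mean [0.023 0.204 0.338] j7 -2.08 tz [-0.0052 -0.0016 -1.    ]
```

The tightening torque is 0.41, a rise of about 0.155, so the clamp is roughly 50 N. Letting go.

```bash
python3 -m jog '{"claw":[0.25,0.4,0.45,0.45],"travel":[[0,0,0],[0,0,0],[0,0,0],[0,0,0]],"roll":[0,0,0,0]}'; python3 go.py 578 -152.8 150
python3 - <<'E'
from h import *
s=capture("side");cv2.imwrite("pics/i1.png",crop(s["img"],265,120,90,75,8))
E
```

```text
time_s: 13.95
tcp_pos: [578.5, -152.8, 70.3]
tool_rot: [0.85, -0.527, -0.002, 0.002]
ft_force: [-0.0, 0.2, -0.0]
finger_gap: 38.3
t 13.95 tcp [ 578.5 -152.8   70.3] yaw -63.58 tz [-0.005  -0.0016 -1.    ] gap 38.3 F [-0.   0.2 -0. ] T [-0.01   0.038  0.029] j [ 0.03  0.92  0.27  1.78 -0.45  0.51 -2.08]
travel cm [-0.03  0.09 -7.96]
```

View pics/i1.png

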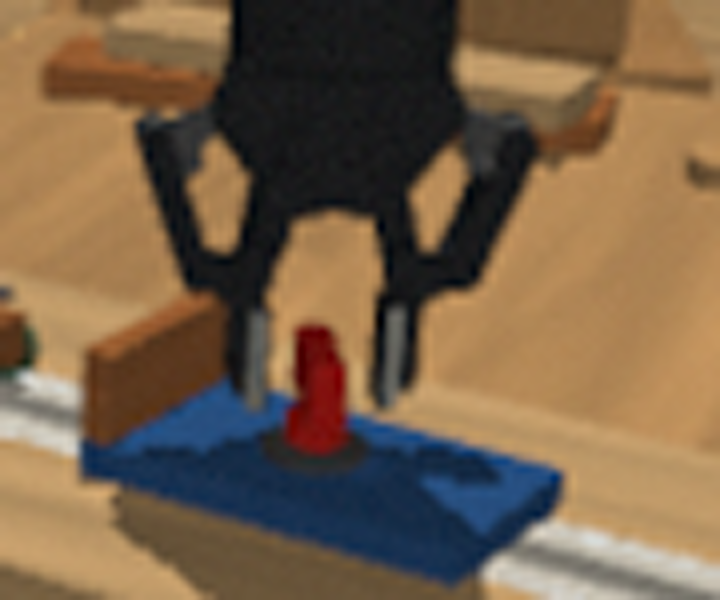

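The fingers are clear on both sides of the upright knob (315,390 in the crop) and the forces are zero. I'll lift straight up and look.

```bash
python3 -m jog '{"claw":[0.45,0.45,0.45,0.45,0.45],"travel":[[0,0.03,-1],[0,0.05,-3],[0,0.05,-6],[0,0.05,-10],[0,0.05,-13]],"roll":[0,0,0,0,0]}' ; python3 go.py 470 -100 220
python3 -m jog '{"claw":[0.45,0.45,0.45,0.45],"travel":[[-4,-6,-2],[-6,-10,-3],[-7,-13,-3],[-7,-13,-3]],"roll":[0,0,0,0]}' ; python3 go.py
python3 - <<'E'
from h import *
s=capture("side");t=capture("top")
cv2.imwrite("pics/j1.png",s["img"]);cv2.imwrite("pics/j2.png",t["img"]);cv2.imwrite("pics/j3.png",crop(s["img"],265,120,90,75,8))
E
```

```text
time_s: 14.5
tcp_pos: [579.1, -153.2, 203.2]
tool_rot: [0.85, -0.527, -0.001, 0.002]
ft_force: [-0.3, -1.5, -0.8]
finger_gap: 38.3
t 14.5 tcp [ 579.1 -153.2  203.2] yaw -63.61 tz [-0.0029 -0.0024 -1.    ] gap 38.3 F [-0.3 -1.5 -0.8] T [-0.027 -0.033 -0.029] j [-0.04  0.74  0.39  1.7  -0.37  0.78 -2.15]
travel cm [-9.62  7.41 -1.66]
time_s: 14.9
tcp_pos: [669.1, -22.9, 233.7]
tool_rot: [0.853, -0.522, 0.0, -0.002]
ft_force: [-1.5, 1.0, -1.1]
finger_gap: 38.7
t 14.9 tcp [669.1 -22.9 233.7] yaw -62.93 tz [ 0.0031  0.0037 -1.    ] gap 38.7 F [-1.5  1.  -1.1] T [0.05  0.081 0.042] j [-0.25  0.8   0.43  1.45 -0.38  0.98 -2.39]
```

View pics/j2.png

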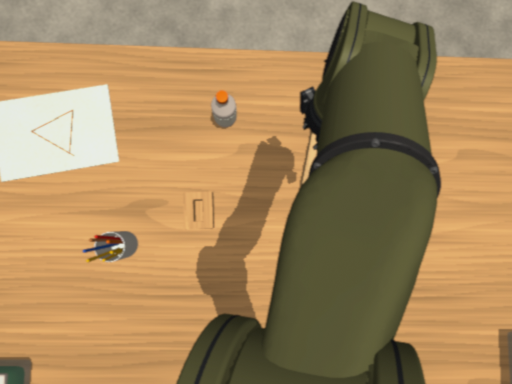

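View pics/j3.png

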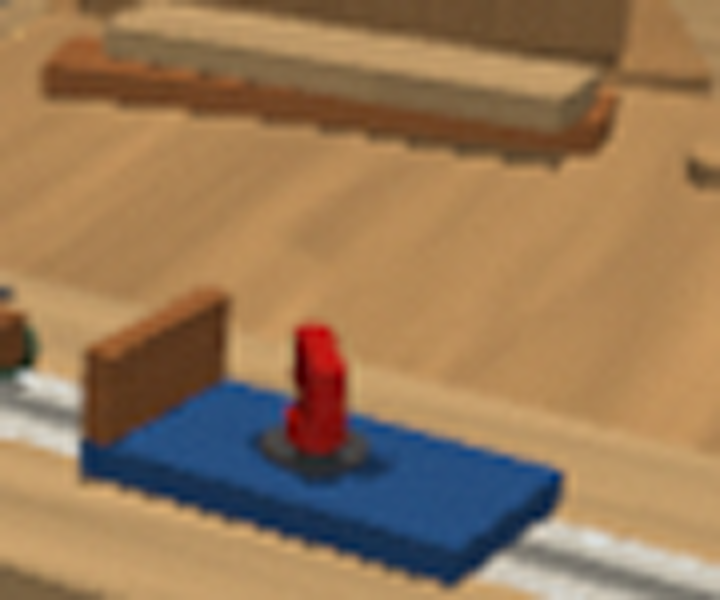

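The side view shows the bolt upright (318,400 in the crop), the washer flat on the stop and nothing else disturbed. The arm hides the jig in the top view, so I'll move it aside and check from there too.

```bash
python3 go.py 440 60 240
```

```text
t 15.0 tcp [665.  -30.7 232.9] yaw -63.41 tz [-0.0024 -0.0021 -1.    ] gap 38.4 F [-0.3 -1.   0.3] T [-0.026  0.023  0.044] j [-0.24  0.8   0.44  1.46 -0.37  0.97 -2.39]
travel cm [-18.19  16.06  -0.67]
```

```bash
python3 -m jog '{"claw":[0.45,0.45,0.45,0.45,0.45],"travel":[[-3,2.6,-0.6],[-6,5.2,-0.6],[-9,7.8,-0.6],[-12,10.4,-0.6],[-15,13,-0.6]],"roll":[0,0,0,0,0]}'; python3 -m jog '{"claw":[0.45,0.45,0.45,0.45,0.45],"travel":[[0,0,0],[0,0,0],[0,0,0],[0,0,0],[0,0,0]],"roll":[0,0,0,0,0]}'; python3 go.py
python3 - <<'E'
from h import *
s=capture("side");t=capture("top")
a=cv2.imread("pics/side0.png");b=cv2.imread("pics/top0.png")
def blue(i,s):
    h=cv2.cvtColor(i,cv2.COLOR_BGR2HSV);m=cv2.inRange(h,(100,120,30),(125,255,255))
    if s: m=m[160:200,270:340]
    else: m=m[160:230,320:380]
    q=np.argwhere(m); return q.min(0),q.max(0),q.mean(0).round(1),len(q)
print(blue(a,1),blue(s["img"],1));print(blue(b,0),blue(t["img"],0))
for n,x,y in(("side",a,s["img"]),("top",b,t["img"])):
    d=cv2.absdiff(x,y).max(2); print(n,"car/glue/tin diffs",[int((d[v0:v1,u0:u1]>40).sum()) for u0,v0,u1,v1 in ([(240,150,272,175),(160,160,198,238),(240,300,305,384)] if n=="side" else [(345,105,375,142),(208,90,240,130),(80,228,140,264)])])
cv2.imwrite("pics/k1.png",crop(t["img"],300,140,90,90,6.5)); cv2.imwrite("pics/k2.png",t["img"])
E
```

```text
time_s: 15.5
tcp_pos: [479.0, 43.6, 239.6]
tool_rot: [0.85, -0.527, -0.001, 0.002]
ft_force: [1.1, 0.6, 0.0]
finger_gap: 38.5
time_s: 16.0
tcp_pos: [479.8, 42.8, 239.6]
tool_rot: [0.85, -0.528, -0.0, 0.002]
ft_force: [-0.1, -0.7, -0.5]
finger_gap: 38.2
t 16.0 tcp [479.8  42.8 239.6] yaw -63.68 tz [-0.0022 -0.0032 -1.    ] gap 38.2 F [-0.1 -0.7 -0.5] T [-0.029 -0.001 -0.022] j [-0.48  0.55  0.46  2.01 -0.38  0.67 -2.46]
(array([8, 5]), array([32, 64]), array([19.4, 36.3]), 772) (array([8, 5]), array([32, 64]), array([20. , 36.6]), 680)
(array([4, 7]), array([62, 45]), array([33.7, 26.4]), 1472) (array([ 4, 11]), array([41, 45]), array([20.7, 27.4]), 738)
side car/glue/tin diffs [0, 0, 0]
top car/glue/tin diffs [0, 0, 0]
```

View pics/k1.png

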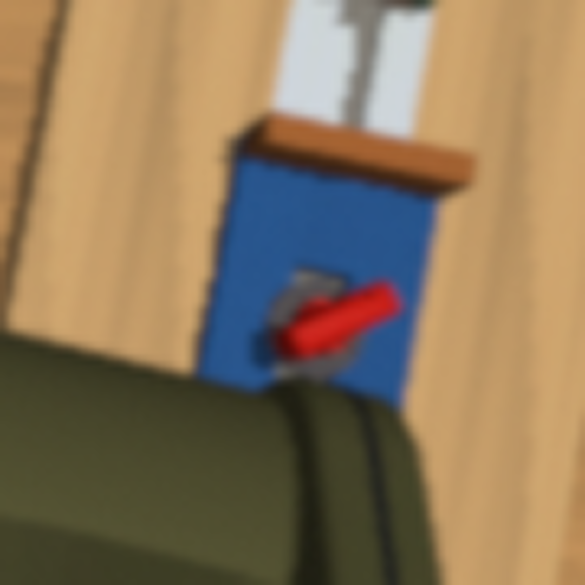

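The stop's outline has the same bounds as at the start, the car, glue and tin show zero changed pixels, and the knob stands at the angle I left it. I'm handing it in.

```bash
python3 -c "
from bench import r,get_obs
r.finish_job(); print(get_obs()['time_s'])"
```

```text
the job is handed in; nothing more can be done
the job is handed in; nothing more can be done
```

I took the T-bolt out of its rest by the knob and lowered its head through the stop's window until the washer sat on the plate. I then turned it clockwise until the head met the channel wall, tightened the knob, let go and handed the job in after about 16 s. No verdict was reported.

**Clamp, with one overshoot:** I sent the last two tightening steps without reading the torque in between. The torque went to about 0.52 N m, a rise of 0.25–0.27. By the given thread factor that is about 83–89 N, close to the 90 N limit; I can't tell whether it was briefly passed. I backed the knob off by about 0.17 rad and turned it forward slightly. The tightening torque then read 0.41 N m, a rise of about 0.155, or roughly 50 N. This force is worked out from the torque, as the clamp force itself can't be read.

**Last checks:**
- **Stop:** its visible outline in the side view has the same bounds as at the start. The arm covered part of it in the top view, but the part that showed matched.
- **Bolt:** it stands upright with the washer flat on the stop. The head lies hidden under the lips, so its squareness is inferred from where the torque rose, after about 66° of turn.
- **Other objects:** the car, the pencil tin and the glue bottle showed no changed pixels in either view.
- **Robot:** the forces were near zero after letting go, and the arm was clear of everything.

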